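# Find the part-used heel-plate tin by its rattle and hand it over

### The job

Two of the three flat steel tins on the cobbler's bench are packed tight and silent; the third is part used, and its loose heel plates rattle when the tin is picked up and shaken. Shake them to find the rattling one, stand any silent tin back about where it was, and hand the rattling one forward: finish while still holding it in the gripper, level, lid up and still, about a hand's breadth above the middle of the black rubber mat. Leave the other things on the bench undisturbed.

Things in the scene. Friction and masses are not known exactly. Their poses are not given: they have to be found in the camera images.
- tin_left: flat shut steel tin, 110 mm long (x axis), 62 wide (y), 38 high, origin at the centre of its underside, lid up (z); the left one (+y side). The three look alike and weigh 0.21 to 0.58 kg; weight does not tell which rattles, and it may be any of them
- tin_mid: flat shut steel tin, 110 mm long (x axis), 62 wide (y), 38 high, origin at the centre of its underside, lid up (z); the middle one. The rattling tin holds three loose steel heel plates, 162 g together, free to slide 64 mm along its length and 24 mm across; a brisk shake, or rocking it end to end by some 40 degrees, makes them slide and knock the walls
- tin_right: flat shut steel tin, 110 mm long (x axis), 62 wide (y), 38 high, origin at the centre of its underside, lid up (z); the one on the right (-y side). In a silent tin everything is wedged fast: nothing shifts
- mat: black rubber counter mat lying fixed on the bench beyond the tins, 140 mm (x) by 200 mm (y), 4 mm thick, origin at the centre of its underside; goods are handed over above it
- rubber_heel: black rubber boot heel, D-shaped, 52 mm wide, 8 mm thick, lying flat between two tins (bystander; origin on the underside)
- polish_tin: round closed shoe polish tin, 52 mm across, 23 mm high, standing between two tins (bystander; origin on the underside)
- glue_jar: amber glass jar with black cap, 68 mm across, 95 mm high, standing (bystander; origin on the underside)
- hammer: cobbler's hammer lying flat, 190 mm long, about 40 mm high at its round face; origin under the eye of the head, handle along -x (bystander)
- pincers: steel lasting pincers with red grips, 185 mm long, 18 mm high, lying; origin under the pivot, jaws along +x (bystander)
- awl: awl with a wooden handle, 155 mm long, 26 mm high, lying; origin near the ferrule, point along +x (bystander)
Not all that is in view belongs to the job. Leave any blue look-alike of the tin_right alone.

How it is judged:
By the outcome, as a careful person would: the job done as asked, in the order asked, and still so for the second after the job is handed in, while the arm keeps its last pose, push and grip.
It also fails if it takes over 72 s, if anything falls off the work surface, if the arm or the gripper's body presses on something with over 40 N, if the wrist force passes 120 N, or if a joint passes its speed limit or range.

### The arm

A 7-joint arm with a two-finger parallel gripper is mounted at the origin on the work surface. World frame = base frame: x ahead of the robot, y to its left, z up, the work surface at z = 0. Lengths are in m, angles in rad, forces in N, time in s.
With the tool pointing down it reaches from about 0.425 to 0.975 m from the base axis. Payload 16.7 kg.
Tool frame: the origin (TCP) lies midway between the tips of the shut fingers; the grasp point (between the pads) lies 19 mm behind it (manip.tcp_to_grasp is the distance from the TCP to the grasp point, in m); z points along the fingers, y is the line along which they close (so a half turn about z gives the same grasp; the last joint's range is limited). The gripper opens to 85 mm and grips with 20 to 120 N. Pads are 22 mm wide; open, the fingers measure 114 mm over their backs; the gripper's body (76 mm by 85 mm) begins 54 mm behind the grasp point. The pads swing forward as they close: fully open they stand 13 mm farther back than shut.
Start: joints at [1.131, 0.426, 0.074, 1.606, -0.034, 1.111, -0.067], TCP at [0.194, -0.647, 0.194] pointing down, gripper open.
Joint ranges: [-2.85, 2.85], [-0.5, 2.14], [-1.23, 1.37], [0.21, 2.46], [-1.02, 4.16], [0.16, 2.05], [-2.73, 2.73]. Speed limits (rad/s): [1.89, 1.89, 2.39, 2.39, 3.01, 3.01, 3.01].

### API

Orientations are given as a unit quaternion [w, x, y, z].
In Python, from station import manip gives the robot as it stands.
- The arm moves only by the shell command python3 -m pendant 'ROWS' [FORCE]. ROWS is JSON, a list of rows, each a list of 3 entries, a list of its own where there are three numbers: the finger opening in mm, from 0 to 85.4, then the shift along the tool's x, y, z in units of 30 mm (1.0 is 30 mm), then the turn about the tool's z in units of 6 degrees (1.0 is 6 degrees). A call has 1 to 12 rows; each row is the pose to reach, as a shift and turn from the pose commanded when the call began, along the tool's axes at that moment; what a row does not reach only later rows make up. A row lasts 1/10 s, in which the tool goes at most 50 mm and 8.59 degrees, less where a joint would pass 70% of its speed; a pose out of reach is approached as far as the arm can. A call with a gripper value outside its range is refused whole. The fingers move at their own pace and stop on an object; FORCE is the grip in N (left out, the last holds). Time passes only in rows, so rows that repeat a pose let the fingers close. It gives the time, the measured TCP pose, the force, the opening and the grip force at its end, in the units of the state.
- manip.observe(): the state, without advancing time (a new reading comes with each control period).
- manip.read_camera(name): name is "side" or "top"; returns a dict with "color" (480x640x3 uint8, red, green, blue), "mtx" (3x3 intrinsics, pixels), "D" ([k1, k2, p1, p2, k3] as OpenCV has them; the pictures are not rectified), "pose" (4x4, takes a point from camera to world coordinates). Camera axes: x right, y up, looking along -z (the intrinsics and any distortion apply to the point x, -y, -z); pixel columns grow to the right and rows downward; lengths in m; the calibration is good to about 2 mm. A picture is of the moment at which its call begins. There is no depth.
- manip.job_done(): hands the job in; it is judged then, once.
Trained networks look in a picture, given as the dict that the camera call returned (one of the last four; its "shot" number tells which), for a name from the list of things; names that differ only in an ending like _2 or _b are one class to them, and where a whole thing is asked for, a point or a joint stands for the part that bears it (a point fixed in the world has none). Each returns a list of dicts, best first, with "conf" (0 to 1); they miss things now and then, are a little off and sometimes report something else, mostly with a low value. They report only what shows in the picture. A call takes as long as a camera call. They do not tell look-alikes from the thing itself.
- manip.spot_in(picture, query): "xyz" ([x, y, z] in m, in world coordinates, good to about 4 mm: the middle of the surface that is visible of it).
- manip.silhouettes(picture, query): "region" (480x640 bool, what is visible of it).
The state is a dict: "clock": time; "joint_pos": joint angles; "qd": joint speeds; "joint_efforts": joint torques, N m; "position": TCP position; "orientation": TCP orientation; "force": force on the tool from outside, world axes, zero at the start; "moment": the same for the moment, N m; "gripper_width": finger opening in m; "grip_force": force on a finger pad.
Only numpy, scipy, OpenCV 4.12 (cv2) and the standard library are available. Lean on these libraries where they do the work, as an engineer would, in place of code of your own. Each camera call takes 0.05 s, during which the arm holds its last target. There are 200 camera calls.

## Working session

There is one attempt and no reset: what is moved stays moved. The work goes in short steps, Python scripts to look and compute and a shell command to move; the robot and the scene stay as the last step left them, time stands still between calls to the robot, and variables do not carry over. Pictures are saved under pics/ and viewed, at most 10 in all, crops included, and the job is handed in when it is done.

```bash
ls; mkdir -p pics; cat > look.py <<'E'
import numpy as np, cv2, sys
from station import manip
def save(name):
    out={}
    for c in ("top","side"):
        p=manip.read_camera(c); out[c]=p
        cv2.imwrite(f"pics/{name}_{c}.png",cv2.cvtColor(p["color"],cv2.COLOR_RGB2BGR))
    return out
def ray(p,uv):
    q=cv2.undistortPoints(np.array([[uv]],float),np.array(p["mtx"]),np.array(p["D"]))[0,0]
    T=np.array(p["pose"]); d=T[:3,:3]@np.array([q[0],-q[1],-1.]); return T[:3,3],d
def at(p,uv,z):
    o,d=ray(p,uv); return o+d*(z-o[2])/d[2]
E
python3 - <<'E'
from look import *
o=save("a")
for c in o:
    print(c,np.round(o[c]["pose"],3).tolist())
    for n in ["tin_left","mat","rubber_heel","polish_tin","glue_jar","hammer","pincers","awl"]:
        print(n,[(np.round(d["xyz"],3).tolist(),round(d["conf"],2)) for d in manip.spot_in(o[c],n)][:5])
s=manip.observe();print({k:np.round(v,3).tolist() for k,v in s.items()})
E
```

```text
pics
top [[0.004, 0.991, -0.136, 0.365], [-1.0, 0.002, -0.012, -0.015], [-0.012, 0.136, 0.991, 1.28], [0.0, 0.0, 0.0, 1.0]]
tin_left [([0.48, 0.28, 0.039], 0.85)]
mat [([0.665, 0.03, 0.004], 0.91)]
rubber_heel [([0.414, 0.128, 0.006], 0.93)]
polish_tin [([0.451, -0.119, 0.025], 0.84)]
glue_jar [([0.488, 0.421, 0.014], 0.68), ([0.576, 0.276, 0.095], 0.58)]
hammer [([0.645, -0.263, 0.019], 0.64)]
pincers [([0.488, 0.421, 0.017], 0.88)]
awl [([0.434, -0.384, 0.021], 0.62)]
side [[0.926, 0.256, -0.276, 0.125], [-0.377, 0.643, -0.667, -0.982], [0.007, 0.722, 0.692, 1.065], [0.0, 0.0, 0.0, 1.0]]
tin_left [([0.471, 0.269, 0.038], 0.6)]
mat [([0.663, 0.017, 0.002], 0.74)]
rubber_heel []
polish_tin [([0.452, -0.13, 0.022], 0.58)]
glue_jar [([0.576, 0.266, 0.068], 0.62)]
hammer [([0.652, -0.27, 0.02], 0.75), ([0.663, 0.018, 0.002], 0.73), ([0.453, -0.128, 0.02], 0.55)]
pincers [([0.478, 0.416, 0.011], 0.91)]
awl [([0.435, -0.393, 0.02], 0.55), ([0.482, 0.417, 0.012], 0.32)]
{'clock': 0.9, 'joint_pos': [1.13, 0.426, 0.074, 1.606, -0.034, 1.111, -0.067], 'qd': [-0.001, -0.001, 0.001, -0.001, -0.002, -0.001, 0.002], 'joint_efforts': [-0.0, -94.954, 3.756, -46.388, 0.019, 0.002, -0.0], 'position': [0.194, -0.647, 0.194], 'orientation': [-0.0, 0.989, 0.145, 0.0], 'force': [-0.03, 0.668, 0.609], 'moment': [0.021, -0.016, -0.026], 'grip_force': 0.0, 'gripper_width': 0.085}
```

View pics.

View pics/a_top.png

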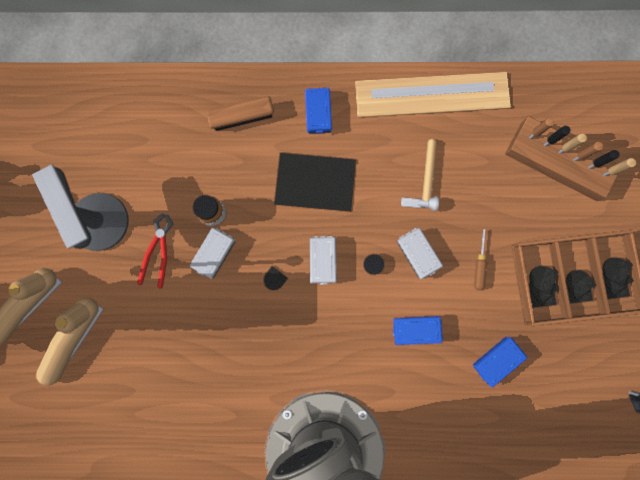

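View pics/a_side.png

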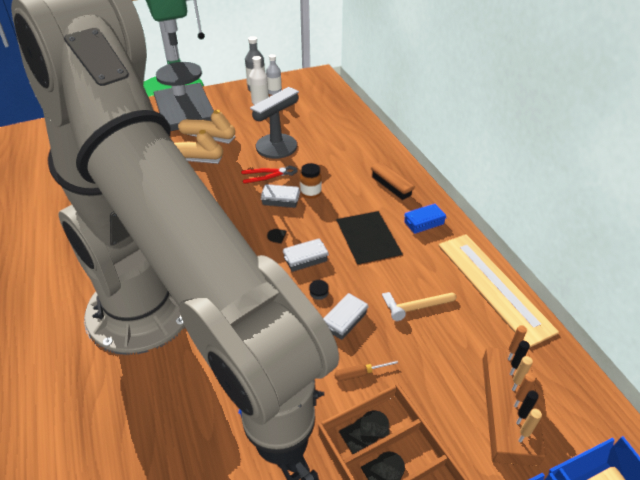

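```bash
python3 - <<'E'
from look import *
o=save("b")
for c in o:
  for n in ["tin_left","tin_mid","tin_right"]:
    for d in manip.silhouettes(o[c],n):
        r=d["region"].astype(np.uint8); cs,_=cv2.findContours(r,0,1); k=max(cs,key=cv2.contourArea)
        # map contour to the z=.038 plane
        P=np.array([at(o[c],q[0],.038)[:2] for q in k],np.float32)*1000
        print(c,n,round(d["conf"],2),"px",cv2.minAreaRect(k)[0],"world mm",np.round(np.array(sum([list(cv2.minAreaRect(P)[0]),list(cv2.minAreaRect(P)[1]),[cv2.minAreaRect(P)[2]]],[])),1))
E
```

```text
top tin_left 0.67 px (211.9117431640625, 252.64703369140625) world mm [475.9 279.   68.4 119.2  60.4]
top tin_mid 0.83 px (322.0, 259.5) world mm [459.9   7.2 115.8  64.1   0.5]
top tin_right 0.94 px (418.13232421875, 252.72059631347656) world mm [ 477.6 -229.1  119.3   72.1   30.7]
top tin_right 0.85 px (417.4661865234375, 330.18890380859375) world mm [ 290.2 -223.1   66.4  118.3    2.7]
top tin_right 0.85 px (317.69952392578125, 109.99002075195312) world mm [843.   20.3 120.3  63.9   3. ]
top tin_right 0.84 px (499.3612365722656, 361.30438232421875) world mm [ 218.7 -415.9   71.4  116.8   38.2]
side tin_left 0.85 px (280.40167236328125, 196.0819854736328) world mm [473.6 259.3 101.5 114.3  61.3]
side tin_mid 0.63 px (306.5447998046875, 255.15354919433594) world mm [459.6 -12.9 118.4  91.3   1.4]
side tin_right 0.74 px (319.0, 288.5) world mm [ 446.8 -139.4   58.2   46.7   68.2]
side tin_right 0.67 px (424.3500671386719, 218.5500030517578) world mm [8.381e+02 7.000e-01 1.340e+02 8.950e+01 4.100e+00]
```

The steel tins are at top-view pixels (212,253), (322,260) and (419,253). Three blue look-alikes sit at (318,110), (417,331) and (500,361). The three steel ones fit because they are grey, so the blue ones are not to be touched. The bystanders are the heel (275,279), polish tin (374,264), jar (207,208), hammer (425,185), awl (482,260) and pincers (160,250). Next I'll confirm with an enlarged crop and measure the corners.

```bash
python3 - <<'E'
import cv2,numpy as np
t=cv2.imread("pics/b_top.png");s=cv2.imread("pics/b_side.png")
a=cv2.resize(t[205:305,175:455],None,fx=2.8,fy=2.8,interpolation=2)
b=cv2.resize(s[170:350,250:380],None,fx=1.7,fy=1.7,interpolation=2)
cs=[s[178:214,255:305],s[234:274,278:334],s[290:340,320:374]]
W=np.zeros((600,800,3),np.uint8);W[:280,:784]=a
x=0
for c in cs:
    c=cv2.resize(c,None,fx=4.8,fy=4.8,interpolation=2);W[290:290+c.shape[0],x:x+c.shape[1]]=c;x+=c.shape[1]+4
cv2.imwrite("pics/crop1.png",W)
E
```

```text
(no output)
```

View pics/crop1.png

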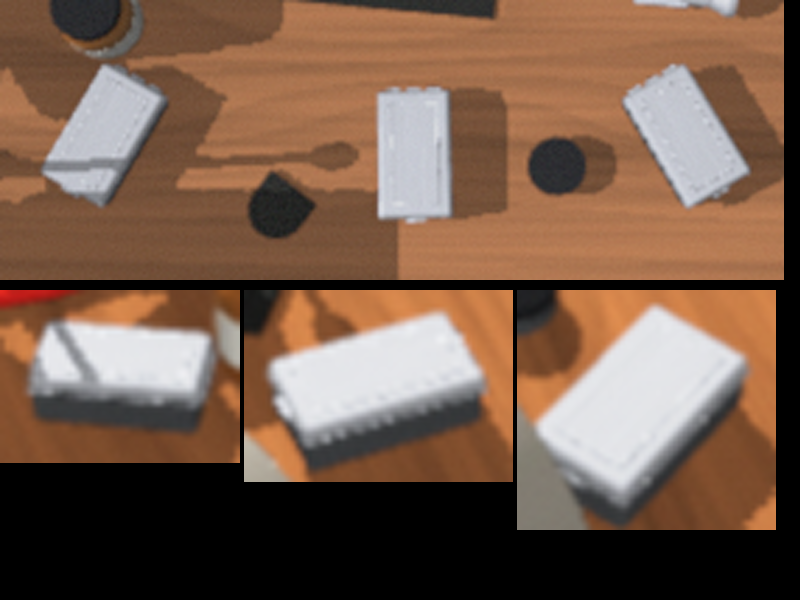

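The crop shows all three as grey steel tins, with lids visible in both views, so none is a blue one. Next I'll triangulate the lid corners.

```bash
python3 - <<'E'
from look import *
o=save("c")
T={"left":[(110,67),(166,100),(104,204),(44,172)],"mid":[(378,89),(448,89),(450,216),(379,216)],"right":[(624,101),(680,66),(748,172),(690,206)]}
S={"left":[(213,332),(205,390),(35,385),(50,324)],"mid":[(442,313),(483,383),(305,432),(270,365)],"right":[(657,306),(746,357),(621,495),(537,425)]}
off={"left":(0,255,178),"mid":(244,278,234),"right":(517,320,290)}
for n in T:
    P=[]
    for a,b in zip(T[n],S[n]):
        x0,u,v=off[n]
        o1,d1=ray(o["top"],(175+a[0]/2.8-.3,205+a[1]/2.8-.3)); o2,d2=ray(o["side"],(u+(b[0]-x0)/4.8-.4,v+(b[1]-290)/4.8-.4))
        k=np.linalg.lstsq(np.c_[d1,-d2],o2-o1,rcond=None)[0]
        P.append((o1+d1*k[0]+o2+d2*k[1])/2)
    P=np.array(P); ax=P[0]+P[1]-P[2]-P[3]
    print(n,np.round(P.mean(0),4),"yaw",round(np.degrees(np.arctan2(ax[1],ax[0])),1),"z",np.round(P[:,2],3),"L,W",np.round([np.linalg.norm(ax[:2])/2,np.linalg.norm(P[0]+P[3]-P[1]-P[2])/2],3))
for n in ("tin_left",):
  print([(np.round(d["xyz"],3).tolist()) for d in manip.spot_in(o["top"],n)])
for n in ("tin_mid","tin_right"):
  for c in o: print(n,c,[(np.round(d["xyz"],3).tolist(),round(d["conf"],2)) for d in manip.spot_in(o[c],n)])
s=manip.observe();print(s["clock"],s["position"],s["moment"])
E
```

```text
left [0.4773 0.2758 0.0412] yaw -30.6 z [0.047 0.043 0.035 0.04 ] L,W [0.109 0.058]
mid [0.4615 0.006  0.0355] yaw 1.2 z [0.036 0.034 0.038 0.034] L,W [0.11  0.062]
right [ 0.4783 -0.233   0.0371] yaw 31.1 z [0.036 0.036 0.035 0.042] L,W [0.109 0.059]
[[0.483, 0.281, 0.039]]
tin_mid top [([0.462, 0.008, 0.038], 0.59)]
tin_mid side [([0.458, -0.014, 0.038], 0.69)]
tin_right top [([0.844, 0.018, 0.039], 0.79), ([0.48, -0.229, 0.042], 0.64), ([0.219, -0.418, 0.035], 0.56), ([0.438, -0.383, 0.019], 0.18)]
tin_right side [([0.474, -0.246, 0.039], 0.8), ([0.842, 0.0, 0.038], 0.56)]
1.65 [ 0.19349918 -0.64662167  0.193677  ] [0.00724991 0.0065516  0.01373668]
```

```bash
cat > plan.py <<'E'
# python3 plan.py x y z yawdeg -> shift (units of 30 mm, tool axes) and turn (units of 6 deg)
import sys,numpy as np
from scipy.spatial.transform import Rotation as R
from station import manip
s=manip.observe(); q=s["orientation"]; M=R.from_quat([q[1],q[2],q[3],q[0]]).as_matrix()
x,y,z,w=map(float,sys.argv[1:5])
yaw=np.degrees(np.arctan2(M[1,0],M[0,0]))
dy=(w-yaw+90)%180-90
print("t",s["clock"],"yaw",yaw.round(2),"shift",np.round(M.T@(np.array([x,y,z])-s["position"])/.03,3),"turn",round(-dy/6,3),"J",np.round(s["joint_pos"],2))
E
python3 plan.py 0.478 -0.231 0.10 31; python3 plan.py 0.478 -0.231 0.0 31
```

```text
t 1.65 yaw 16.66 shift [ 13.057 -10.554   3.124] turn -2.39 J [ 1.13  0.43  0.07  1.61 -0.03  1.11 -0.07]
t 1.65 yaw 16.66 shift [ 13.057 -10.553   6.457] turn -2.39 J [ 1.13  0.43  0.07  1.61 -0.03  1.11 -0.07]
```

```bash
python3 -m pendant '[[85,[2,-1.5,0],-0.5],[85,[4,-3,0],-1],[85,[13.06,-10.55,3.1],-2.39],[85,[13.06,-10.55,3.1],-2.39],[85,[13.06,-10.55,3.1],-2.39],[85,[13.06,-10.55,3.1],-2.39],[85,[13.06,-10.55,3.1],-2.39],[85,[13.06,-10.55,3.1],-2.39],[85,[13.06,-10.55,3.1],-2.39],[85,[13.06,-10.55,3.1],-2.39],[85,[13.06,-10.55,3.1],-2.39],[85,[13.06,-10.55,3.1],-2.39]]' 60; python3 plan.py 0.478 -0.231 0.001 31
```

```text
clock: 2.85
position: [0.4792, -0.2287, 0.1003]
orientation: [-0.0, 0.963, 0.269, -0.0]
force: [-0.9, -0.4, 0.9]
gripper_width: 0.0851
grip_force: 0.0
t 2.85 yaw 31.24 shift [-0.076  0.048  3.31 ] turn 0.04 J [ 0.5   0.31 -0.2   2.01  0.08  0.83 -0.78]
```

```bash
python3 -m pendant '[[85,[-0.05,0.05,1],0],[85,[-0.05,0.05,2],0],[85,[-0.05,0.05,2.7],0],[85,[-0.05,0.05,3.1],0],[85,[-0.05,0.05,3.3],0],[85,[-0.05,0.05,3.3],0],[40,[-0.05,0.05,3.3],0],[40,[-0.05,0.05,3.3],0],[40,[-0.05,0.05,3.3],0],[40,[-0.05,0.05,3.3],0],[40,[-0.05,0.05,3.3],0],[40,[-0.05,0.05,3.3],0]]' 60
python3 - <<'E'
import sys; sys.argv=["","0","0","0","0"]
from look import *
o=save("d")
for k in ("top","side"): pass
s=manip.observe();print(s["clock"],s["gripper_width"],s["grip_force"],s["force"],s["moment"],s["position"])
E
```

```text
clock: 4.05
position: [0.4777, -0.2331, 0.0018]
orientation: [0.0, 0.964, 0.267, 0.0]
force: [0.4, -0.2, -0.1]
gripper_width: 0.0399
grip_force: 0.0
4.15 0.04015802253779825 0.0 [-0.30192129 -1.03006684  0.41101094] [-0.05376923 -0.02850352  0.00780403] [ 0.47759303 -0.23316656  0.00173766]
```

View pics/d_side.png

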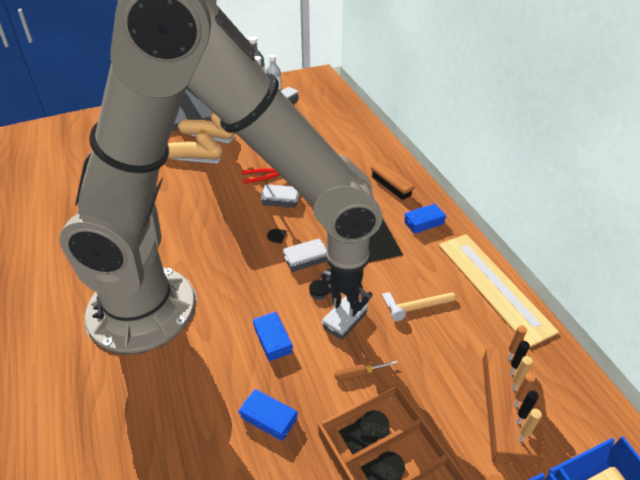

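```bash
python3 - <<'E'
import cv2
cv2.imwrite("pics/d2.png",cv2.resize(cv2.imread("pics/d_top.png")[160:310,330:520],None,fx=4,fy=4))
E
```

```text
(no output)
```

View pics/d2.png

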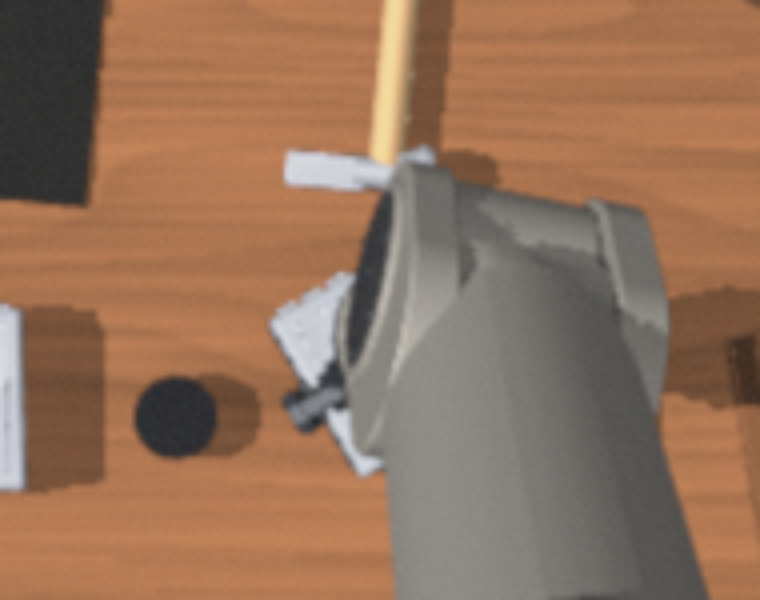

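Both views show the gripper at the right tin, with a finger along the left long side (crop (315,400)), but the width reads 40 mm with no force. I'll enlarge the side view.

```bash
python3 - <<'E'
import cv2
cv2.imwrite("pics/d3.png",cv2.resize(cv2.imread("pics/d_side.png")[255:345,295:395],None,fx=6,fy=6,interpolation=2))
from station import manip
print({k:manip.observe()[k] for k in("clock","gripper_width","grip_force")})
E
```

```text
{'clock': 4.15, 'gripper_width': 0.04015802253779825, 'grip_force': 0.0}
```

View pics/d3.png

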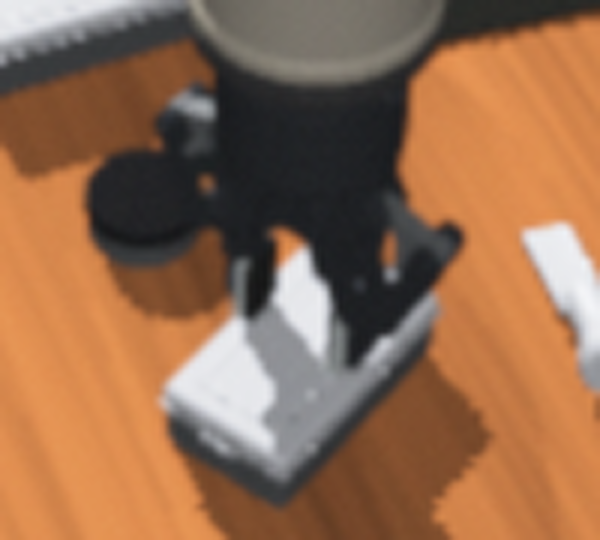

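The fingertips appear above or in the lid, at crop (260,300) and (350,345), rather than beside the tin. I'll project the reported tip positions to compare.

```bash
python3 - <<'E'
from look import *
p=manip.read_camera("side"); s=manip.observe()
print(s["clock"],s["position"],s["orientation"],s["gripper_width"],np.round(s["joint_pos"],3))
T=np.array(p["pose"])
def pr(X):
    c=T[:3,:3].T@(np.array(X)-T[:3,3]); return cv2.projectPoints(np.array([[c[0],-c[1],-c[2]]]),np.zeros(3),np.zeros(3),np.array(p["mtx"]),np.array(p["D"]))[0].ravel()
from scipy.spatial.transform import Rotation as R
q=s["orientation"];M=R.from_quat([*q[1:],q[0]]).as_matrix()
for z in (0.002,.01,.03,.045,.06,.08):
    r=[]
    for k in (-.02,0,.02):
        X=s["position"]+M[:,1]*k; X[2]=z; r.append(np.round((pr(X)-[295,255])*6).astype(int).tolist())
    print(z,r)
E
```

```text
4.2 [ 0.47760486 -0.23313587  0.00170627] [-4.06889503e-05  9.63626717e-01  2.67251845e-01 -1.81710930e-05] 0.040164744631619384 [ 0.48   0.46  -0.179  2.064  0.134  0.628 -0.82 ]
0.002 [[255, 369], [293, 392], [332, 415]]
0.01 [[255, 357], [294, 380], [333, 403]]
0.03 [[256, 327], [295, 350], [335, 373]]
0.045 [[257, 305], [296, 327], [336, 350]]
0.06 [[258, 281], [297, 304], [337, 327]]
0.08 [[259, 250], [299, 272], [339, 296]]
```

```bash
python3 -m pendant '[[40,[0,0,-0.7],0],[40,[0,0,-1.5],0],[40,[0,0,-2],0],[40,[0,0,-2],0]]'
python3 - <<'E'
from look import *
o=save("e"); p=o["side"]; s=manip.observe(); print(s["clock"],s["position"])
T=np.array(p["pose"])
def pr(X):
    c=T[:3,:3].T@(np.array(X)-T[:3,3]); return cv2.projectPoints(np.array([[c[0],-c[1],-c[2]]]),np.zeros(3),np.zeros(3),np.array(p["mtx"]),np.array(p["D"]))[0].ravel()
for z in (0,.02,.04,.06): X=s["position"].copy(); X[2]+=z; print(z,np.round((pr(X)-[280,215])*5))
cv2.imwrite("pics/e3.png",cv2.resize(cv2.cvtColor(p["color"],4)[215:345,280:400],None,fx=5,fy=5,interpolation=2)[:600])
E
```

```text
clock: 4.6
position: [0.4788, -0.2336, 0.0636]
orientation: [0.001, 0.964, 0.267, 0.001]
force: [-0.2, 0.2, 0.8]
gripper_width: 0.0399
grip_force: 0.0
4.7 [ 0.47761345 -0.23318789  0.06164012]
0 [323. 451.]
0.02 [324. 425.]
0.04 [325. 398.]
0.06 [326. 370.]
```

View pics/e3.png

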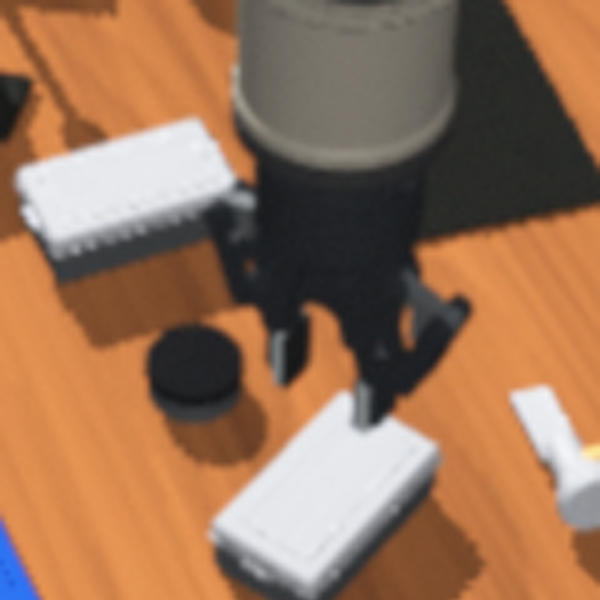

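The fingertips show at crop (285,380) and (365,425). That is about 40 mm higher than the reported TCP, and the right tin is undisturbed. Before going lower I'll check how well the cameras agree with each other and with the base.

```bash
python3 - <<'E'
from look import *
o=save("f")
for c in o:
    m=manip.silhouettes(o[c],"mat")
    if m:
        k=max(cv2.findContours(m[0]["region"].astype(np.uint8),0,1)[0],key=cv2.contourArea)
        P=np.array([at(o[c],q[0],.004)[:2]*1000 for q in k],np.float32); print(c,"mat",cv2.minAreaRect(P))
    T=np.array(o[c]["pose"])
    def pr(X):
        X=T[:3,:3].T@(np.array(X)-T[:3,3]); return np.round(cv2.projectPoints(np.array([[X[0],-X[1],-X[2]]]),np.zeros(3),np.zeros(3),np.array(o[c]["mtx"]),np.array(o[c]["D"]))[0].ravel(),1)
    print(c,o[c]["mtx"].tolist(),o[c]["D"],"base",[pr([0,0,z]) for z in (0,.02)],"ring r.105",[pr([.105*a,.105*b,.02]) for a,b in((1,0),(0,1),(0,-1),(-1,0))])
print(at(o["top"],(324,452),.02),at(o["side"],(140,305),.02), manip.observe()["clock"])
E
```

```text
top mat ((664.319580078125, 28.07904052734375), (204.22511291503906, 144.19790649414062), 85.09867095947266)
top [[505.64114197095256, 0.0, 324.8888989690064], [0.0, 505.64114197095256, 228.8878402656712], [0.0, 0.0, 1.0]] [0.01352129 0.         0.         0.         0.        ] base [array([324.4, 451.8]), array([324.3, 454.4])] ring r.105 [array([324.4, 408.1]), array([279.9, 454.1]), array([368.7, 454.8]), array([324.1, 502. ])]
side mat ((708.704345703125, 4.666778564453125), (220.82969665527344, 97.82073974609375), 60.56764221191406)
side [[528.0370619361241, 0.0, 329.052939195049], [0.0, 528.0370619361241, 243.05123449641692], [0.0, 0.0, 1.0]] [-0.09255264  0.          0.          0.          0.        ] base [array([140.1, 308. ]), array([138.2, 303.1])] ring r.105 [array([178.3, 291.8]), array([133. , 275.2]), array([144. , 333.9]), array([ 97. , 314.5])]
[0.00533908 0.00062274 0.02      ] [ 0.00359402 -0.00835731  0.02      ] 4.9
```

```bash
python3 -m pendant '[[85.4,[0,0,1],0],[85.4,[0,0,2],0],[85.4,[0,0,2.2],0],[85.4,[0,0,2.4],0],[85.4,[0,0,2.4],0]]'; python3 -m pendant '[[85.4,[0,0,0.15],0],[85.4,[0,0,0.15],0]]';python3 -m pendant '[[85.4,[0,0,0.15],0],[85.4,[0,0,0.15],0]]'
```

```text
clock: 5.4
position: [0.4777, -0.2331, -0.0103]
orientation: [-0.0, 0.964, 0.267, -0.0]
force: [-0.4, -0.4, -0.7]
gripper_width: 0.0853
grip_force: 0.0
clock: 5.6
position: [0.4779, -0.2333, -0.0144]
orientation: [0.0, 0.964, 0.267, 0.0]
force: [-0.0, 0.4, 0.2]
gripper_width: 0.0852
grip_force: 0.0
clock: 5.8
position: [0.4776, -0.2331, -0.0194]
orientation: [-0.0, 0.964, 0.267, 0.0]
force: [0.2, -1.2, -0.1]
gripper_width: 0.0849
grip_force: 0.0
```

```bash
python3 - <<'E'
from look import *
o=save("g")
cv2.imwrite("pics/g3.png",np.hstack([cv2.resize(cv2.cvtColor(o["side"]["color"],4)[235:345,290:400],None,fx=3.6,fy=3.6,interpolation=2),cv2.resize(cv2.cvtColor(o["top"]["color"],4)[200:310,370:480],None,fx=3.6,fy=3.6,interpolation=2)]))
E
```

```text
(no output)
```

View pics/g3.png

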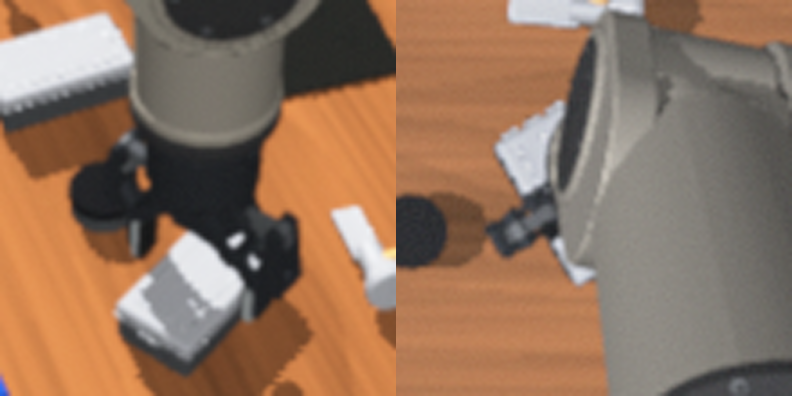

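The fingers straddle the right tin: left finger tip at crop (140,255), near finger at (255,315), clear of the polish tin. The real tips are about 40 mm higher than reported, so I'll go lower under guard.

```bash
python3 -m pendant '[[85.4,[0,0,0.15],0],[85.4,[0,0,0.2],0]]'; python3 -m pendant '[[85.4,[0,0,0.2],0],[85.4,[0,0,0.2],0]]'; python3 -m pendant '[[40,[0,0,0],0],[40,[0,0,0],0],[40,[0,0,0],0],[40,[0,0,0],0],[40,[0,0,0],0]]' 70
```

```text
clock: 6.1
position: [0.4775, -0.2331, -0.0257]
orientation: [-0.0, 0.964, 0.267, -0.0]
force: [-0.6, -0.2, 0.2]
gripper_width: 0.0854
grip_force: 0.0
clock: 6.3
position: [0.4772, -0.2329, -0.0321]
orientation: [-0.0, 0.964, 0.267, -0.0]
force: [-0.0, 0.0, 0.5]
gripper_width: 0.0855
grip_force: 0.0
clock: 6.8
position: [0.4778, -0.2332, -0.0309]
orientation: [0.0, 0.964, 0.267, 0.0]
force: [-0.8, 0.4, 5.6]
gripper_width: 0.0608
grip_force: 76.6
```

```bash
cat > avg.py <<'E'
import numpy as np
from station import manip
from scipy.spatial.transform import Rotation as R
F=[];
for i in range(8):
    manip.read_camera("side"); s=manip.observe(); q=s["orientation"]; M=R.from_quat([*q[1:],q[0]]).as_matrix()
    F.append(np.r_[s["force"],M.T@s["moment"]])
F=np.array(F); print("t",s["clock"],"F",F[:,:3].mean(0).round(2),"Mtool",F[:,3:].mean(0).round(4),"se",(F[:,3:].std(0)/8**.5).round(4),"w",round(s["gripper_width"],4),s["position"].round(4))
E
python3 -m pendant '[[40,[0,0,-0.5],0],[40,[0,0,-1.5],0],[40,[0,0,-2.8],0],[40,[0,0,-3.8],0],[40,[0,0,-4],0],[40,[0,0,-4],0]]'; python3 avg.py
python3 -m pendant '[[40,[0.8,0,0],0],[40,[2.4,0,0],0],[40,[4,0,0],0],[40,[2.4,0,0],0],[40,[1.4,0,0],0],[40,[0.7,0,0],0],[40,[0.2,0,0],0],[40,[0,0,0],0],[40,[0,0,0],0],[40,[0,0,0],0]]'; python3 avg.py
python3 -m pendant '[[40,[-0.8,0,0],0],[40,[-2.4,0,0],0],[40,[-4,0,0],0],[40,[-2.4,0,0],0],[40,[-1.4,0,0],0],[40,[-0.7,0,0],0],[40,[-0.2,0,0],0],[40,[0,0,0],0],[40,[0,0,0],0],[40,[0,0,0],0]]'; python3 avg.py
```

```text
clock: 7.4
position: [0.4781, -0.2335, 0.0896]
orientation: [0.001, 0.964, 0.267, 0.001]
force: [-0.1, 0.4, -2.5]
gripper_width: 0.061
grip_force: 76.8
t 7.8 F [-0.06 -0.05 -2.27] Mtool [ 0.0002  0.0043 -0.0036] se [0.0097 0.0115 0.0105] w 0.0611 [ 0.4773 -0.2329  0.088 ]
clock: 8.8
position: [0.4786, -0.2326, 0.0888]
orientation: [-0.0, 0.964, 0.268, 0.0]
force: [0.5, 0.0, -2.6]
gripper_width: 0.0606
grip_force: 76.8
t 9.2 F [-0.   -0.04 -1.84] Mtool [-0.0149 -0.0128 -0.0032] se [0.0063 0.0109 0.0083] w 0.0607 [ 0.4778 -0.233   0.0887]
clock: 10.2
position: [0.4767, -0.2337, 0.0886]
orientation: [-0.0, 0.964, 0.267, -0.0]
force: [0.3, 0.1, -1.9]
gripper_width: 0.061
grip_force: 76.9
t 10.6 F [-0.15  0.05 -2.24] Mtool [-0.0122 -0.0129 -0.0001] se [0.0043 0.008  0.0152] w 0.061 [ 0.4775 -0.2334  0.0888]
```

Right tin: the moment doesn't change (−0.0128 against −0.0129 Nm), so it is silent. I'll set it back and go to the middle tin.

```bash
python3 -m pendant '[[40,[0,0,1],0],[40,[0,0,2.2],0],[40,[0,0,3.2],0],[40,[0,0,3.7],0],[40,[0,0,3.9],0],[40,[0,0,3.97],0],[40,[0,0,3.97],0],[85.4,[0,0,3.97],0],[85.4,[0,0,3.97],0],[85.4,[0,0,3.97],0]]'; python3 -m pendant '[[85.4,[0,0,-0.5],0],[85.4,[0,0,-1.5],0],[85.4,[0,0,-3],0],[85.4,[0,0,-4],0],[85.4,[0,0,-4],0]]'; python3 plan.py .4615 .006 .03 1.2;python3 plan.py .4615 .006 -.0315 1.2
python3 - <<'E'
from look import *
p=manip.read_camera("top")
print([(np.round(d["xyz"],3).tolist(),round(d["conf"],2)) for d in manip.spot_in(p,"tin_right")])
E
```

```text
clock: 11.6
position: [0.4781, -0.2334, -0.0297]
orientation: [0.0, 0.964, 0.267, 0.0]
force: [-0.1, 0.0, -0.1]
gripper_width: 0.0854
grip_force: 0.0
clock: 12.1
position: [0.48, -0.2342, 0.0941]
orientation: [0.002, 0.964, 0.267, 0.003]
force: [-0.4, 0.3, 0.1]
gripper_width: 0.0852
grip_force: 0.0
t 12.1 yaw 30.99 shift [ 3.584 -7.194  2.111] turn 4.964 J [ 0.52  0.32 -0.22  2.01  0.09  0.81 -0.78]
t 12.1 yaw 30.99 shift [ 3.575 -7.205  4.161] turn 4.964 J [ 0.52  0.32 -0.22  2.01  0.09  0.81 -0.78]
[([0.5, -0.215, 0.04], 0.81), ([0.29, -0.21, 0.041], 0.79), ([0.234, -0.467, 0.038], 0.53)]
```

```bash
python3 -m pendant '[[85.4,[0.6,-1.2,0],1],[85.4,[1.5,-3,0],2.4],[85.4,[2.3,-4.5,0],3.8],[85.4,[3.1,-6,0],4.96],[85.4,[3.55,-6.9,0.5],4.96],[85.4,[3.64,-7.1,1.5],4.96],[85.4,[3.64,-7.1,2],4.96],[85.4,[3.64,-7.1,2],4.96],[85.4,[3.64,-7.1,2],4.96]]'; python3 plan.py .4615 .006 -.0315 1.2
```

```text
clock: 13.1
position: [0.461, 0.0054, 0.0293]
orientation: [0.0, 1.0, 0.011, -0.001]
force: [-0.1, -0.4, 1.1]
gripper_width: 0.0854
grip_force: 0.0
t 13.1 yaw 1.22 shift [ 0.02  -0.021  2.026] turn 0.004 J [ 0.06  0.33 -0.24  2.2   0.13  0.63 -1.82]
```

```bash
python3 -m pendant '[[85.4,[0,0,0.8],0],[85.4,[0,0,1.3],0],[85.4,[0,0,1.45],0],[85.4,[0,0,1.6],0],[85.4,[0,0,1.6],0]]'
```

```text
clock: 13.6
position: [0.4618, 0.0054, -0.018]
orientation: [-0.0, 1.0, 0.011, 0.0]
force: [-0.2, 0.2, 0.1]
gripper_width: 0.0855
grip_force: 0.0
```

```bash
python3 -m pendant '[[85.4,[0,0,0.2],0],[85.4,[0,0,0.43],0],[40,[0,0,0.43],0],[40,[0,0,0.43],0],[40,[0,0,0.43],0],[40,[0,0,0.43],0],[40,[0,0,0.43],0]]' 70
python3 -m pendant '[[40,[0,0,-0.5],0],[40,[0,0,-1.5],0],[40,[0,0,-2.8],0],[40,[0.5,0,-3.8],0],[40,[1.5,0,-4],0],[40,[2.5,0,-4],0],[40,[3.1,0,-4],0],[40,[3.3,0,-4],0],[40,[3.3,0,-4],0],[40,[3.3,0,-4],0]]'; python3 avg.py
python3 -m pendant '[[40,[0.8,0,0],0],[40,[2.4,0,0],0],[40,[4,0,0],0],[40,[2.4,0,0],0],[40,[1.4,0,0],0],[40,[0.7,0,0],0],[40,[0.2,0,0],0],[40,[0,0,0],0],[40,[0,0,0],0],[40,[0,0,0],0]]'; python3 avg.py
python3 -m pendant '[[40,[-0.8,0,0],0],[40,[-2.4,0,0],0],[40,[-4,0,0],0],[40,[-2.4,0,0],0],[40,[-1.4,0,0],0],[40,[-0.7,0,0],0],[40,[-0.2,0,0],0],[40,[0,0,0],0],[40,[0,0,0],0],[40,[0,0,0],0]]'; python3 avg.py
```

```text
clock: 14.3
position: [0.4614, 0.0057, -0.0311]
orientation: [-0.0, 1.0, 0.011, -0.0]
force: [-3.5, 1.4, 4.2]
gripper_width: 0.0607
grip_force: 76.6
clock: 15.3
position: [0.5594, 0.0077, 0.0884]
orientation: [0.0, 1.0, 0.011, -0.001]
force: [-1.0, 0.7, -4.1]
gripper_width: 0.0608
grip_force: 77.4
t 15.7 F [-0.18 -0.23 -3.1 ] Mtool [-0.0039  0.0276 -0.0221] se [0.0105 0.0067 0.0064] w 0.0608 [0.5604 0.0078 0.0888]
clock: 16.7
position: [0.5614, 0.0078, 0.089]
orientation: [-0.0, 1.0, 0.011, 0.0]
force: [-0.2, 0.6, -3.1]
gripper_width: 0.0609
grip_force: 77.2
t 17.1 F [-0.05  0.01 -3.48] Mtool [-0.0043 -0.0024  0.0037] se [0.0102 0.0084 0.0046] w 0.0609 [0.5606 0.0078 0.0886]
clock: 18.1
position: [0.5597, 0.0078, 0.0886]
orientation: [0.0, 1.0, 0.011, -0.0]
force: [0.5, -0.0, -2.8]
gripper_width: 0.0608
grip_force: 77.2
t 18.5 F [ 0.15 -0.25 -3.04] Mtool [ 0.0039 -0.0074 -0.0099] se [0.0131 0.005  0.0089] w 0.0607 [0.5604 0.0077 0.0888]
```

Middle tin: the moment is also unchanged (−0.002 against −0.007 Nm), so it is silent. I'll put it back.

```bash
python3 -m pendant '[[40,[-0.7,0,0],0],[40,[-1.8,0,0],0],[40,[-2.8,0,0],0],[40,[-3.3,0,0.5],0],[40,[-3.3,0,1.5],0],[40,[-3.3,0,2.7],0],[40,[-3.3,0,3.5],0],[40,[-3.3,0,3.85],0],[40,[-3.3,0,3.97],0],[40,[-3.3,0,3.97],0],[85.4,[-3.3,0,3.97],0],[85.4,[-3.3,0,3.97],0]]'; python3 -m pendant '[[85.4,[0,0,0],0],[85.4,[0,0,-0.5],0],[85.4,[0,0,-1.5],0],[85.4,[0,0,-3],0],[85.4,[0,0,-4],0],[85.4,[0,0,-4],0],[85.4,[0,0,-4],0]]'; python3 plan.py .4773 .2775 .03 -31;python3 plan.py .4773 .2775 -.0315 -31
```

```text
clock: 19.7
position: [0.4626, 0.0057, -0.0293]
orientation: [-0.0, 1.0, 0.011, 0.001]
force: [0.4, 0.4, 0.2]
gripper_width: 0.0854
grip_force: 0.0
clock: 20.4
position: [0.4621, 0.0055, 0.0905]
orientation: [0.0, 1.0, 0.011, 0.001]
force: [-1.3, 0.0, 0.3]
gripper_width: 0.0853
grip_force: 0.0
t 20.4 yaw 1.22 shift [ 0.696 -9.054  2.018] turn 5.37 J [ 0.09  0.23 -0.28  2.16  0.09  0.77 -1.79]
t 20.4 yaw 1.22 shift [ 0.691 -9.054  4.068] turn 5.37 J [ 0.09  0.23 -0.28  2.16  0.09  0.77 -1.79]
```

```bash
python3 -m pendant '[[85.4,[0,-1,0],-1.4],[85.4,[0.2,-2.2,0],-2.8],[85.4,[0.3,-3.4,0],-4.2],[85.4,[0.4,-4.6,0],-5.6],[85.4,[0.5,-5.8,0],-7],[85.4,[0.6,-7,0],-8.4],[85.4,[0.7,-8.1,0],-9.8],[85.4,[0.7,-8.8,0],-11.2],[85.4,[0.7,-9.05,0],-12.6],[85.4,[0.7,-9.05,0],-14],[85.4,[0.7,-9.05,0],-15.4],[85.4,[0.7,-9.05,0],-16.6]]';python3 -m pendant '[[85.4,[0,0,0],-1.4],[85.4,[0,0,0],-2.8],[85.4,[0,0,0],-4.2],[85.4,[0,0,0],-5.6],[85.4,[0,0,0],-7],[85.4,[0,0,0],-7.9],[85.4,[0,0,0],-8],[85.4,[0,0,0],-8]]'; python3 plan.py .4773 .2775 .03 -30.5
python3 - <<'E'
from look import *
p=manip.read_camera("top")
for d in manip.silhouettes(p,"tin_left"):
    k=max(cv2.findContours(d["region"].astype(np.uint8),0,1)[0],key=cv2.contourArea); print(d["conf"],cv2.minAreaRect(np.array([at(p,q[0],.038)[:2]*1000 for q in k],np.float32)))
E
```

```text
clock: 21.6
position: [0.4758, 0.2774, 0.0883]
orientation: [-0.001, 0.635, 0.773, -0.001]
force: [-0.6, -0.1, 0.1]
gripper_width: 0.0855
grip_force: 0.0
clock: 22.4
position: [0.4762, 0.2773, 0.0888]
orientation: [-0.001, 0.27, 0.963, -0.0]
force: [-0.6, 0.1, 0.1]
gripper_width: 0.0856
grip_force: 0.0
t 22.4 yaw 148.7 shift [-0.031  0.025  1.961] turn -0.134 J [ 0.06  0.49 -0.88  1.94  0.47  0.93 -0.03]
```

```bash
python3 -m pendant '[[85.4,[-0.03,0.02,1],-0.13],[85.4,[-0.03,0.02,2],-0.13],[85.4,[-0.03,0.02,3],-0.13],[85.4,[-0.03,0.02,3.3],-0.13],[85.4,[-0.03,0.02,3.5],-0.13],[85.4,[-0.03,0.02,3.6],-0.13],[85.4,[-0.03,0.02,3.6],-0.13]]'
```

```text
clock: 23.2
position: [0.4782, 0.2779, -0.0176]
orientation: [0.0, 0.262, 0.965, 0.0]
force: [0.2, -0.1, 0.3]
gripper_width: 0.085
grip_force: 0.0
```

```bash
python3 -m pendant '[[85.4,[0,0,0.2],0],[85.4,[0,0,0.42],0],[40,[0,0,0.42],0],[40,[0,0,0.42],0],[40,[0,0,0.42],0],[40,[0,0,0.42],0],[40,[0,0,0.42],0]]' 70
python3 -m pendant '[[40,[0,0,-0.5],0],[40,[0,0,-1.5],0],[40,[0,0,-2.8],0],[40,[0,0,-4],0],[40,[0,0,-4.8],0],[40,[0,0,-5],0],[40,[0,0,-5],0],[40,[0,0,-5],0]]'; python3 avg.py
python3 -m pendant '[[40,[0.8,0,0],0],[40,[2.4,0,0],0],[40,[4,0,0],0],[40,[2.4,0,0],0],[40,[1.4,0,0],0],[40,[0.7,0,0],0],[40,[0.2,0,0],0],[40,[0,0,0],0],[40,[0,0,0],0],[40,[0,0,0],0]]'; python3 avg.py
python3 -m pendant '[[40,[-0.8,0,0],0],[40,[-2.4,0,0],0],[40,[-4,0,0],0],[40,[-2.4,0,0],0],[40,[-1.4,0,0],0],[40,[-0.7,0,0],0],[40,[-0.2,0,0],0],[40,[0,0,0],0],[40,[0,0,0],0],[40,[0,0,0],0]]'; python3 avg.py
```

```text
clock: 23.9
position: [0.478, 0.2781, -0.0305]
orientation: [0.0, 0.262, 0.965, 0.0]
force: [-0.4, 2.1, 5.0]
gripper_width: 0.0609
grip_force: 77.5
clock: 24.7
position: [0.4771, 0.2769, 0.1179]
orientation: [-0.001, 0.262, 0.965, -0.001]
force: [0.1, -0.3, -5.4]
gripper_width: 0.0609
grip_force: 78.6
t 25.1 F [-0.02  0.14 -5.83] Mtool [-0.0147 -0.0111  0.0228] se [0.0092 0.0085 0.0083] w 0.0606 [0.4775 0.2776 0.1187]
clock: 26.1
position: [0.4768, 0.2783, 0.1191]
orientation: [-0.0, 0.262, 0.965, 0.0]
force: [0.4, -0.3, -4.5]
gripper_width: 0.0611
grip_force: 78.9
t 26.5 F [-0.03  0.07 -5.44] Mtool [ 0.0045 -0.0436 -0.0005] se [0.0147 0.0143 0.0057] w 0.0606 [0.4776 0.2777 0.1191]
clock: 27.5
position: [0.4787, 0.277, 0.119]
orientation: [0.0, 0.263, 0.965, -0.0]
force: [-0.4, -0.1, -6.4]
gripper_width: 0.0607
grip_force: 79.2
t 27.9 F [-0.26  0.12 -5.48] Mtool [0.0135 0.0247 0.0165] se [0.011  0.0096 0.011 ] w 0.0606 [0.4779 0.2775 0.119 ]
```

```bash
sed -i 's/range(8)/range(20)/;s/8\*\*.5/20**.5/' avg.py
python3 -m pendant '[[40,[0.8,0,0],0],[40,[2.4,0,0],0],[40,[4,0,0],0],[40,[2.4,0,0],0],[40,[1.4,0,0],0],[40,[0.7,0,0],0],[40,[0.2,0,0],0],[40,[0,0,0],0],[40,[0,0,0],0],[40,[0,0,0],0]]'; python3 avg.py
python3 -m pendant '[[40,[-0.8,0,0],0],[40,[-2.4,0,0],0],[40,[-4,0,0],0],[40,[-2.4,0,0],0],[40,[-1.4,0,0],0],[40,[-0.7,0,0],0],[40,[-0.2,0,0],0],[40,[0,0,0],0],[40,[0,0,0],0],[40,[0,0,0],0]]'; python3 avg.py
```

```text
clock: 28.9
position: [0.4768, 0.2783, 0.1191]
orientation: [-0.0, 0.262, 0.965, 0.0]
force: [-0.9, -0.2, -4.6]
gripper_width: 0.0612
grip_force: 79.3
t 29.9 F [ 0.13  0.14 -5.54] Mtool [ 0.0021 -0.0698  0.0078] se [0.0071 0.0062 0.0062] w 0.0607 [0.4777 0.2776 0.1191]
clock: 30.9
position: [0.4787, 0.277, 0.119]
orientation: [0.0, 0.263, 0.965, -0.0]
force: [0.0, 0.1, -5.4]
gripper_width: 0.0606
grip_force: 79.4
t 31.9 F [ 0.08 -0.21 -5.51] Mtool [ 0.0023  0.0484 -0.0022] se [0.0069 0.0081 0.0079] w 0.0608 [0.4777 0.2776 0.1191]
```

The left tin rattles: its moment swings from −0.070 to +0.048 Nm with shake direction, about what 162 g sliding 64 mm gives. Now to the mat.

```bash
python3 plan.py .6645 .029 .069 -30.5
```

```text
t 31.9 yaw 149.62 shift [-9.562 -4.001  1.669] turn 0.02 J [ 0.09  0.45 -0.91  1.91  0.43  0.98  0.02]
```

```bash
python3 -m pendant '[[40,[-0.5,-0.2,0],0],[40,[-1.5,-0.63,0],0],[40,[-2.7,-1.13,0],0],[40,[-3.9,-1.63,0],0],[40,[-5.1,-2.13,0],0],[40,[-6.3,-2.63,0],0],[40,[-7.5,-3.14,0.2],0],[40,[-8.5,-3.56,0.7],0],[40,[-9.2,-3.85,1.2],0],[40,[-9.5,-3.98,1.5],0],[40,[-9.56,-4,1.65],0],[40,[-9.56,-4,1.67],0]]'; python3 -m pendant '[[40,[0,0,0],0],[40,[0,0,0],0],[40,[0,0,0],0],[40,[0,0,0],0],[40,[0,0,0],0],[40,[0,0,0],0],[40,[0,0,0],0],[40,[0,0,0],0]]'; python3 -c "
from look import *
o=save('h')
cv2.imwrite('pics/h3.png',np.hstack([cv2.resize(cv2.cvtColor(o['side']['color'],4)[150:350,240:440],(400,400)),cv2.resize(cv2.cvtColor(o['top']['color'],4)[130:330,240:440],(400,400))]))
for c in o:
  for n in ('tin_mid','polish_tin','rubber_heel','glue_jar','hammer'): print(c,n,[(np.round(d['xyz'],3).tolist(),round(d['conf'],2)) for d in manip.spot_in(o[c],n)])
"
```

```text
clock: 33.1
position: [0.6639, 0.0296, 0.0685]
orientation: [-0.001, 0.262, 0.965, 0.0]
force: [-0.5, 0.1, -5.1]
gripper_width: 0.061
grip_force: 79.3
clock: 33.9
position: [0.6645, 0.029, 0.0689]
orientation: [-0.0, 0.262, 0.965, 0.0]
force: [-0.6, 0.6, -6.1]
gripper_width: 0.0606
grip_force: 79.3
top tin_mid [([0.464, 0.006, 0.037], 0.94)]
top polish_tin [([0.462, 0.008, 0.038], 0.45)]
top rubber_heel [([0.416, 0.131, 0.004], 0.64)]
top glue_jar [([0.573, 0.277, 0.092], 0.93)]
top hammer [([0.675, -0.263, 0.025], 0.57), ([0.575, 0.275, 0.092], 0.34)]
side tin_mid [([0.457, -0.014, 0.038], 0.66)]
side polish_tin [([0.451, -0.127, 0.022], 0.55)]
side rubber_heel [([0.416, 0.127, 0.004], 0.8)]
side glue_jar [([0.578, 0.265, 0.065], 0.64)]
side hammer [([0.65, -0.271, 0.021], 0.86)]
```

View pics/h3.png

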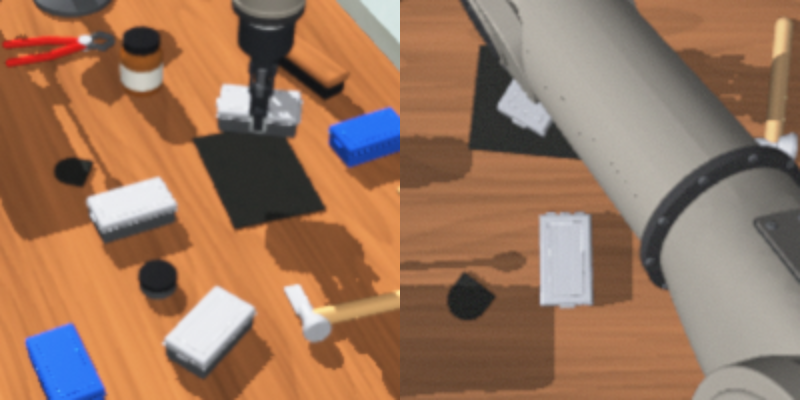

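The side view (left) shows the tin held level above the mat at crop (260,110), with the middle tin (133,208) and right tin (210,330) standing back in place and the bystanders unmoved. A quick height check before handing in.

```bash
python3 -c "
from look import *
p=manip.read_camera('side');T=np.array(p['pose'])
for z in (.06,.08,.1,.12,.14,.16):
    X=T[:3,:3].T@(np.array([.6645,.029,z])-T[:3,3]); u=cv2.projectPoints(np.array([[X[0],-X[1],-X[2]]]),np.zeros(3),np.zeros(3),np.array(p['mtx']),np.array(p['D']))[0].ravel(); print(z,((u-[240,150])*2).round())
s=manip.observe();print(s['clock'],s['qd'].round(3))"
```

```text
0.06 [256. 142.]
0.08 [257. 132.]
0.1 [258. 121.]
0.12 [259. 110.]
0.14 [259.  99.]
0.16 [260.  88.]
34.55 [ 0.    -0.001  0.001 -0.001 -0.001 -0.    -0.   ]
```

```bash
python3 -c "
from station import manip
print(manip.job_done())"
```

```text
the job is handed in; nothing more can be done
None
```

The left tin is the rattling one: I handed the job in at about 34.5 s with it held level and still, its underside about 95 mm above the middle of the mat; the right and middle tins tested silent and are back in place, and no bystanders were seen to have moved.

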